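# Two-way level check: quarter turn of a ball pan

## Task

Do a two-way level check: carry the ball pan (a white dished plate with a loose steel ball) by the grip of its bow to the narrow levelling post, set it centred on the post's head with the bow lengthwise along the oblong base, and let go for a second. Then take the grip again, raise the pan straight up about five centimetres, and only up there give it a quarter turn, either way, so that the bow lies across the base; finish while holding it there, still and level. Throughout, keep the pan level and the ball inside the ring marked in the dish, do not touch the ball with the fingers, and leave the other things where they stand.

Things in the scene. Friction and masses are not known exactly. Their poses are not given: they have to be found in the camera images.
- pan_grip (a point): Centre of the ball pan's grip: a grey block in the middle of the bow, over the plate's centre, 50 mm long (own x, along the bow), 14 mm wide (own y: pinch across this), 18 mm high; z up. It is 78 mm above the underside of the pan's foot; between block and ball 37 mm are free.
- pan_middle (a point): Where the centre of the ball lies when it rests in the middle of the dish: 57 mm straight below pan_grip, 21 mm above the underside of the pan's foot. The dish rises by 8 degrees towards the rim on all sides; a thin dark ring 40 mm across is marked round its middle.
- pan: The loose ball pan, white, round: 114 mm across, rim 26 mm high, flat foot 70 mm across, 0.22 kg give or take 30 percent, with a stiff thin steel wire bow over it like a basket handle, its uprights at the rim at x = +54.5 and -54.5 mm. Origin: centre of the foot's underside; axes as pan_grip.
- ball_center (a point): Centre of the loose steel ball, 22 mm across, 0.043 kg, that lies in the dish and rolls easily; it starts at rest in the middle. The ball's axes mean nothing.
- ball: The loose steel ball itself (origin on its surface: use ball_center for its position).
- post_top (a point): Centre of the top of the levelling post's flat round head (head 36 mm across, top 90 mm above the bench). Its x axis runs along the long side of the post's base, z is up.
- post: The levelling post, metal, fixed to the bench: a narrow column on an oblong base plate 130 mm long (its x) by 64 mm wide (its y) on four rubber feet. Origin on the bench under the column.
- sample_pot: Bystander: small white sample pot with lid, 37 mm across, 42 mm high; origin at the centre of its underside.
- dropper: Bystander: amber dropper bottle, 34 mm across, 84 mm high; origin at the centre of its underside.
- beaker: Bystander: small glass beaker, 75 mm across, 88 mm high; origin at the centre of its underside.
- forceps: Bystander: steel forceps lying on the bench, 145 mm long (own y), 14 mm wide, 10 mm high; origin at the centre of the underside.
Mind the look-alikes: they are no part of the job. Leave any red or yellow look-alike of the pan alone.

How it is judged (in metres and radians):
On the way, in this order (a step that is already met when the one before it is completed fails the run):
1. the pan stands by itself, released, level and centred on the post's head with its bow lengthwise along the base (horizontal distance between pan_grip and post_top below 0.012 m and z of pan_grip in the frame of post_top between 0.073 and 0.083 m and angle between the x axis of pan_grip and the x axis of post_top, either way round below 0.2 rad and angle between pan_grip's own z axis and vertical below 0.08 rad and contact force between pan and post above 0.5 N and contact force between the fingers and pan below 0.05 N and linear speed of pan below 0.02 m/s), for 0.4 s.
2. the pan is raised clear of the post, bow still lengthwise (z of pan_grip in the frame of post_top above 0.098 m and horizontal distance between pan_grip and post_top below 0.04 m and angle between the x axis of pan_grip and the x axis of post_top, either way round below 0.35 rad and contact force between the fingers and pan above 1 N), for 0.05 s.
At the end, for the whole second after the job is handed in: The gripper holds the pan at rest, 25 to 90 mm above the post's head and within 35 mm of straight above it, clear of the post; the bow lies across the post's base to within 11 degrees, the pan is level to within 4.5 degrees and the ball rests within 8 mm of the middle (z of pan_grip in the frame of post_top between 0.103 and 0.168 m and horizontal distance between pan_grip and post_top below 0.035 m and angle between the x axis of pan_grip and the x axis of post_top, either way round above 1.37 rad and angle between pan_grip's own z axis and vertical below 0.08 rad and distance between ball_center and pan_middle below 0.008 m and contact force between the fingers and pan above 1 N and contact force between pan and post below 0.01 N and linear speed of pan below 0.02 m/s and angular speed of pan below 0.15 rad/s); the arm keeps its last pose, push and grip.
It fails at once if the ball leaves the marked ring in the middle of the dish (more than 20 mm off) (distance between ball_center and pan_middle above 0.02 m).
It fails at once if the pan is tipped more than 11 degrees (angle between pan_grip's own z axis and vertical above 0.2 rad).
It fails at once if the fingers touch the ball (contact force between the fingers and ball above 0.2 N).
It fails at once if a bystander is moved by more than 20 mm (distance of any of sample_pot, dropper, beaker, forceps from where it was at the start of the episode above 0.02 m).
It also fails if it takes over 59 s, if anything falls off the work surface, if the arm or the gripper's body presses on something with over 40 N, if the wrist force passes 120 N, or if a joint passes its speed limit or range.

## Robot

A 6-joint arm with a two-finger parallel gripper is mounted at the origin on a cart in front of the work surface, level with it; the furniture and walls round the work are solid. World frame = base frame: x ahead of the robot, y to its left, z up, the work surface at z = 0. Lengths are in mm, angles in rad, forces in N, time in s.
With the tool pointing down it reaches from about 275 to 1000 mm from the base axis. Payload 8.4 kg.
Tool frame: the origin (TCP) lies midway between the tips of the shut fingers; the grasp point (between the pads) lies 19 mm behind it; z points along the fingers, x is the direction in which the jaws open and shut, and the axes are right-handed (so a half turn about z gives the same grasp; the last joint's range is limited). The gripper opens to 85 mm and grips with 20 to 120 N. Pads are 22 mm wide; open, the fingers measure 114 mm over their backs; the gripper's body (76 mm by 85 mm) begins 54 mm behind the grasp point. The pads swing forward as they close: fully open they stand 13 mm farther back than shut.
Start: joints at [1.17, 0.353, 1.633, -0, 1.155, -0.002], TCP at [242.694, 575.958, 231.281] pointing down, gripper open.
Joint ranges: [-2.63, 2.63], [-0.92, 2.1], [0.06, 2.66], [-1.3, 4.44], [0, 2.69], [-3.02, 3.02]. Speed limits (rad/s): [2.22, 2.22, 2.79, 3.14, 3.14, 3.14].

## Interface

Orientations are given as [roll, pitch, yaw] about the fixed x, y, z axes, in that order (R = Rz(yaw) Ry(pitch) Rx(roll)).
In Python, from rig import sense, grab_frame, camera_model, job gives the robot as it stands.
- The arm moves only by the tool arm_command, never from a script. Its argument "plan" is a list of rows, each an object with "translation": the shift along the tool's x, y, z in cm, a list of three; "twist": the turn about the tool's z in rad; "gripper": the opening, from 0 (shut) to 1 (fully open). A call has exactly 5 rows; each row is the pose to reach, as a shift and turn from the pose measured when the call began, along the tool's axes at that moment; what a row does not reach only later rows make up. A row lasts 1/12 s, in which the tool goes at most 41.7 mm and 7.16 degrees, less where a joint would pass 70% of its speed; a pose out of reach is approached as far as the arm can. A call with a gripper value outside its range is refused whole. The fingers move at their own pace and stop on an object; "squeeze" is the grip in N (left out, the last holds). Time passes only in rows, so rows that repeat a pose let the fingers close, or fill a call up. It gives the time, the measured TCP pose, the force and the opening at its end, in the units of the state.
- sense(): the state, without advancing time (a new reading comes with each control period).
- grab_frame(name): name is "scene" or "side" or "wrist"; returns the picture (400x640x3 uint8, blue, green, red); there is no depth.
- camera_model(name): a dict with "fx", "fy", "cx", "cy" (pixels), "dist_coeffs" ([k1, k2, p1, p2, k3] as OpenCV has them; the pictures are not rectified), "pose" (4x4, takes a point from camera to world coordinates). Camera axes: x right, y down, z forward; pixel columns grow to the right and rows downward; lengths in mm; the calibration is good to about 2 mm. A picture is of the moment at which its call begins: read the wrist's pose just before it. camera_model takes no time and is no camera call; for the wrist camera it gives the pose at the moment of the call.
- job.sign_off(): hands the job in, once; it reports no verdict.
The state is a dict: "clock": time; "qpos": joint angles; "qvel": joint speeds; "joint_efforts": joint torques, N m; "eef_pos": TCP position; "tcp_rot": TCP orientation; "contact_force": force on the tool from outside, world axes, zero at the start; "wrist_torque": the same for the moment, N m; "opening": opening from 0.0 (shut) to 1.0 (fully open).
Only numpy, scipy, OpenCV 4.12 (cv2) and the standard library are available. Lean on these libraries where they do the work, as an engineer would, in place of code of your own. Each camera call takes 0.05 s, during which the arm holds its last target.

## Working session

There is one attempt and no reset: what is moved stays moved. The work goes in short steps, Python scripts to look and compute and a tool call to move; the robot and the scene stay as the last step left them, time stands still between calls to the robot, and variables do not carry over. Pictures are saved under pics/ and viewed, and the job is handed in when it is done.

Besides the shell and the picture viewer there is one more tool, called after "Call:" by a JSON object that holds its "api" and its "payload". arm_command: Moves the arm, as the interface text tells. Its arguments: {"type":"object","properties":{"plan":{"type":"array","items":{"type":"object","properties":{"translation":{"type":"array","items":{"type":"number"}},"twist":{"type":"number"},"gripper":{"type":"number"}}}},"squeeze":{"type":"number"}},"required":["plan"]}

```bash
ls; mkdir -p pics; python3 - <<'E'
from rig import sense, grab_frame, camera_model
import cv2
s=sense(); print(s)
for n in ["scene","side","wrist"]:
    m=camera_model(n); print(n,m)
    cv2.imwrite(f"pics/{n}0.png",grab_frame(n))
E
```

```text
pics
{'clock': 0.0, 'qpos': array([ 1.16958795e+00,  3.53676753e-01,  1.63415512e+00,  2.54835458e-05,
        1.15515618e+00, -2.42338267e-03]), 'qvel': array([-0.00029489,  0.0006775 ,  0.00058468,  0.00101486, -0.00196537,
        0.00014687]), 'joint_efforts': array([-4.00579120e-05, -6.05241466e+01, -3.42060363e+01,  8.15049276e-06,
        9.39961028e-03,  3.76775245e-05]), 'eef_pos': array([242.50726366, 575.51811644, 230.53482107]), 'tcp_rot': array([-3.14156597e+00,  1.39533463e-03,  1.17200104e+00]), 'contact_force': array([-0.25767834,  0.51620982, -0.30238635]), 'wrist_torque': array([-0.02915794, -0.03196042, -0.02660674]), 'opening': 1.0012728229361505}
scene {'fx': 502.5669621461399, 'fy': 502.5669621461399, 'cx': 324.511668062725, 'cy': 196.48121212727094, 'dist_coeffs': array([-0.02560066,  0.        ,  0.        ,  0.        ,  0.        ]), 'pose': array([[ 6.61606547e-01, -3.68992166e-01,  6.52779869e-01,
        -3.98523210e+02],
       [-7.49811464e-01, -3.16592311e-01,  5.80992321e-01,
        -8.19672129e+02],
       [-7.71652763e-03, -8.73850153e-01, -4.86134
[... 511 characters left out ...]
-02, -7.59112038e-01, -6.50863524e-01,
         1.00893742e+03],
       [ 0.00000000e+00,  0.00000000e+00,  0.00000000e+00,
         1.00000000e+00]])}
wrist {'fx': 330.44821084096117, 'fy': 330.44821084096117, 'cx': 327.1045484213391, 'cy': 203.27253131938667, 'dist_coeffs': array([-0.02805085,  0.        ,  0.        ,  0.        ,  0.        ]), 'pose': array([[ 3.87999446e-01,  8.74221551e-01,  2.91878587e-01,
         1.66717850e+02],
       [ 9.21658699e-01, -3.67584410e-01, -1.24205247e-01,
         6.08100219e+02],
       [-1.29288588e-03,  3.17204006e-01, -9.48356445e-01,
         3.73201653e+02],
       [ 0.00000000e+00,  0.00000000e+00,  0.00000000e+00,
         1.00000000e+00]])}
```

View pics/scene0.png

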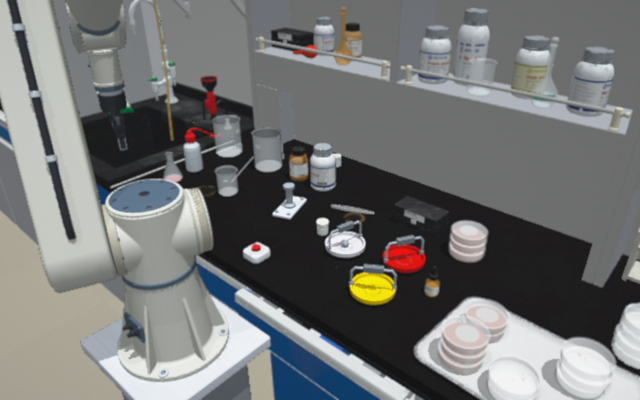

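View pics/side0.png

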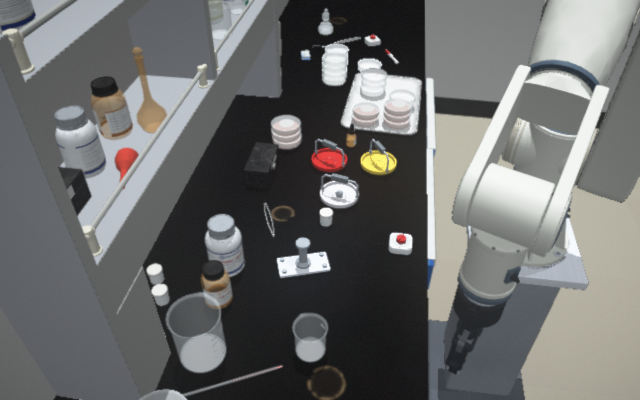

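View pics/wrist0.png

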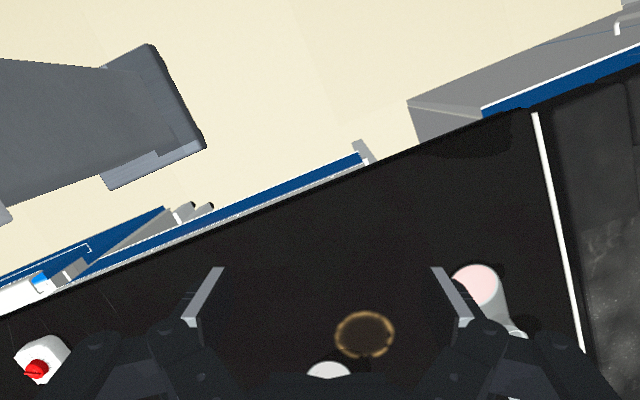

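White pan at scene (345,243) / side (340,192). It could be confused with the red pan at scene (404,256), the yellow pan at (372,288), and the white dish stacks at (468,240) and (465,335). By the description (white, bow, ball) I choose (345,243). The post is at scene (290,203). Next, close crops to check both.

```bash
python3 - <<'E'
import cv2,numpy as np
a=cv2.imread("pics/scene0.png");b=cv2.imread("pics/side0.png")
c=lambda im,x,y,w,h,f:cv2.resize(im[y:y+h,x:x+w],None,fx=f,fy=f,interpolation=cv2.INTER_CUBIC)
o=np.vstack([np.hstack([c(a,265,175,50,50,6),c(a,318,212,60,50,6)[:, :360]]),np.hstack([c(b,270,232,65,50,6)[:, :300],c(b,311,164,60,50,6)])])
cv2.imwrite("pics/crop0.png",o)
E
```

```text
(no output)
```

View pics/crop0.png

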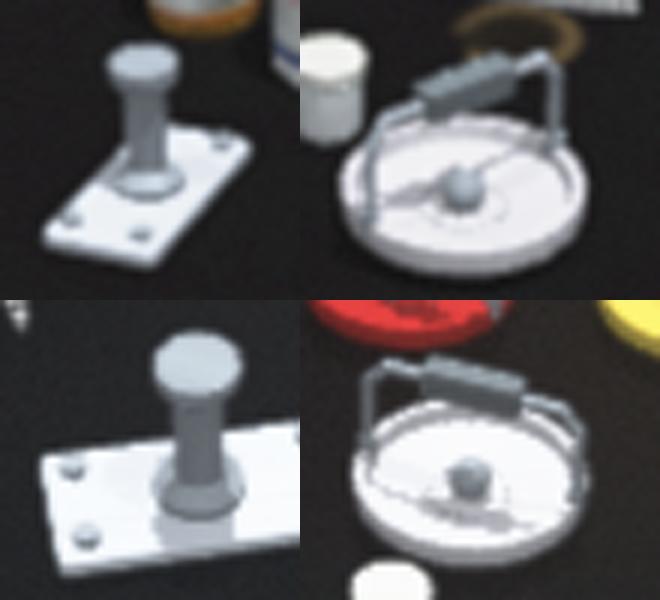

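The crop shows the white pan with its bow, grey block and ball in the middle (scene grip ~(345.5,226), side ~(340,178)). The post head is at scene (288.8,185) and side (302.8,243).

```bash
cat > h.py <<'E'
import cv2,numpy as np
from rig import sense, grab_frame, camera_model
from scipy.spatial.transform import Rotation as Rot
def ray(m,p):
    K=np.array([[m['fx'],0,m['cx']],[0,m['fy'],m['cy']],[0,0,1]])
    u=cv2.undistortPoints(np.array([[p]],float),K,np.array(m['dist_coeffs']))[0,0]
    d=m['pose'][:3,:3]@np.array([u[0],u[1],1]);return m['pose'][:3,3],d/np.linalg.norm(d)
def plane(m,p,z):
    o,d=ray(m,p);return o+d*(z-o[2])/d[2]
def tri(ms,ps):
    A=np.zeros((3,3));b=np.zeros(3)
    rs=[ray(m,p) for m,p in zip(ms,ps)]
    for o,d in rs:
        P=np.eye(3)-np.outer(d,d);A+=P;b+=P@o
    X=np.linalg.solve(A,b);return X,[round(float(np.linalg.norm((np.eye(3)-np.outer(d,d))@(X-o))),1) for o,d in rs]
def proj(m,X):
    K=np.array([[m['fx'],0,m['cx']],[0,m['fy'],m['cy']],[0,0,1]]);T=np.linalg.inv(m['pose'])
    return cv2.projectPoints(np.atleast_2d(np.array(X,float)),cv2.Rodrigues(T[:3,:3])[0],T[:3,3],K,np.array(m['dist_coeffs']))[0][:,0]
E
python3 - <<'E'
from h import *
a,b=camera_model("scene"),camera_model("side")
f=lambda x,y,ox,oy,cx,cy:(ox+(x-cx)/6-.4+0.0,oy+(y-cy)/6-.4)
S=lambda x,y:f(x,y,318,212,300,0); D=lambda x,y:f(x,y,311,164,300,300)
PS=lambda x,y:f(x,y,265,175,0,0); PD=lambda x,y:f(x,y,270,232,0,300)
print("grip",tri([a,b],[S(465,85),D(472,386)]))
print("ball",tri([a,b],[S(464,189),D(470,479)]))
# bow uprights tops; scene left (378,118) ; right (553,62); side left(375,368) right(578,412)
for s in (S(378,118),S(553,62)):
  for d in (D(375,368),D(575,410)): print("bow",tri([a,b],[s,d]))
# block ends on plane z=78 (centre)
for s in (S(425,100),S(508,70)): print("blk scene",plane(a,s,78))
for s in (D(427,375),D(518,398)): print("blk side",plane(b,s,78))
print("head",tri([a,b],[PS(143,62),PD(197,367)]),plane(a,PS(143,62),90),plane(b,PD(197,367),90))
# base corners scene (plane z ~?) left(45,238) bottom(155,265) right(250,150)
pl=[plane(a,PS(*p),8) for p in((45,236),(155,262),(250,150))]; print(pl)
E
```

```text
grip (array([527.94182031, -70.20510889,  81.01147261]), [1.1, 1.1])
ball (array([527.3947152 , -70.68192123,  22.68482023]), [1.4, 1.4])
bow (array([542.80546483, -42.99933872,  75.16293518]), [38.6, 38.6])
bow (array([477.82191519, -58.98745452,  82.07937479]), [1.9, 1.9])
bow (array([577.0877533 , -83.87154683,  75.71859761]), [1.4, 1.4])
bow (array([507.77397685, -98.15349844,  85.18055524]), [41.2, 41.2])
blk scene [511.04194804 -61.15937962  78.        ]
blk scene [556.7301481  -74.04642141  78.        ]
blk side [549.91319265 -77.91821911  78.        ]
blk side [504.48173718 -67.05145681  78.        ]
head (array([586.10305205, 212.27764959,  90.03009928]), [1.6, 1.6]) [588.3963716  212.82775886  90.        ] [584.75100781 213.59958509  90.        ]
[array([520.99253358, 224.291855  ,   8.        ]), array([540.53507248, 160.96209047,   8.        ]), array([660.54451104, 205.21137358,   8.        ])]
```

Call:
{"api": "arm_command", "payload": {"plan": [{"translation": [-1.5, 1.6, 0], "twist": 0, "gripper": 1}, {"translation": [-4, 4.2, 0], "twist": 0, "gripper": 1}, {"translation": [-6.6, 7.0, 0], "twist": 0, "gripper": 1}, {"translation": [-9.2, 9.8, 0], "twist": 0, "gripper": 1}, {"translation": [-11.8, 12.5, 0], "twist": 0, "gripper": 1}], "squeeze": 50}}

```text
clock: 0.57
eef_pos: [312.1, 416.6, 230.5]
tcp_rot: [3.142, 0.002, 1.173]
contact_force: [-0.2, -0.2, -0.3]
opening: 1.001
```

Call:
{"api": "arm_command", "payload": {"plan": [{"translation": [-2.7, 2.9, 0], "twist": 0, "gripper": 1}, {"translation": [-5.4, 5.8, 0], "twist": 0, "gripper": 1}, {"translation": [-8.1, 8.6, 0], "twist": 0, "gripper": 1}, {"translation": [-10.8, 11.5, 0], "twist": 0, "gripper": 1}, {"translation": [-13.5, 14.4, 0], "twist": 0, "gripper": 1}]}}

```text
clock: 0.98
eef_pos: [392.7, 234.6, 230.8]
tcp_rot: [3.141, 0.001, 1.173]
contact_force: [1.6, 0.1, 0.4]
opening: 0.999
```

Call:
{"api": "arm_command", "payload": {"plan": [{"translation": [-2.7, 2.9, 0], "twist": 0, "gripper": 1}, {"translation": [-5.4, 5.8, 0], "twist": 0, "gripper": 1}, {"translation": [-8.1, 8.6, 0], "twist": 0, "gripper": 1}, {"translation": [-10.8, 11.5, 0], "twist": 0, "gripper": 1}, {"translation": [-12.0, 12.8, 0], "twist": 0, "gripper": 0.7}]}}

```text
clock: 1.4
eef_pos: [465.4, 70.8, 231.1]
tcp_rot: [3.14, 0.002, 1.171]
contact_force: [-0.4, 0.9, 0.0]
opening: 0.885
```

Call:
{"api": "arm_command", "payload": {"plan": [{"translation": [-2.5, 2.7, 0], "twist": -0.03, "gripper": 0.7}, {"translation": [-5.0, 5.4, 0.5], "twist": -0.07, "gripper": 0.7}, {"translation": [-7.5, 8.0, 1.5], "twist": -0.11, "gripper": 0.7}, {"translation": [-9.2, 9.8, 2.5], "twist": -0.15, "gripper": 0.7}, {"translation": [-10.2, 10.8, 3], "twist": -0.155, "gripper": 0.7}]}}

```text
clock: 1.82
eef_pos: [525.7, -67.9, 200.3]
tcp_rot: [3.141, 0.003, 1.327]
contact_force: [-0.2, 0.0, -0.5]
opening: 0.7
```

```bash
cat > look.py <<'E'
import sys
from h import *
import pickle
n,cam=sys.argv[1],sys.argv[2]
s=sense();m=camera_model(cam);im=grab_frame(cam)
print(s['clock'],s['eef_pos'].round(1),s['tcp_rot'].round(4),s['opening'].round(3),s['contact_force'].round(1),abs(s['qvel']).max().round(3))
cv2.imwrite(f"pics/{n}.png",im);pickle.dump((s,m),open(f"pics/{n}.pkl","wb"))
E
python3 look.py w1 wrist
```

```text
Traceback (most recent call last):
  File "look.py", line 6, in <module>
    print(s['clock'],s['eef_pos'].round(1),s['tcp_rot'].round(4),s['opening'].round(3),s['contact_force'].round(1),abs(s['qvel']).max().round(3))
                                                                 ^^^^^^^^^^^^^^^^^^
AttributeError: 'float' object has no attribute 'round'
```

```bash
sed -i "s/s\['opening'\].round(3)/round(float(s['opening']),3)/" look.py; python3 look.py w1 wrist
```

```text
1.8667 [526.  -68.8 199.7] [3.1415 0.0035 1.3257] 0.699 [ 0.5 -2.2 -0.4] 0.092
```

View pics/w1.png

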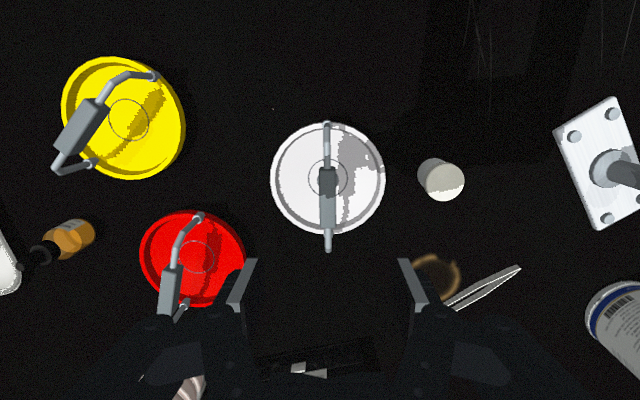

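Wrist view: the white pan is at (328,178), its block at (327,197), and the bow runs almost exactly vertical in the image, across the jaws. The sample pot is at (440,180) and the post base is at right with corners (556,132), (610,97) and (598,230).

```bash
python3 - <<'E'
from h import *
import pickle
im=cv2.imread("pics/w1.png");s,m=pickle.load(open("pics/w1.pkl","rb"))
c=cv2.resize(im[110:260,260:400],None,fx=4,fy=4,interpolation=cv2.INTER_CUBIC)
d=cv2.resize(im[85:240,540:640],None,fx=4,fy=4,interpolation=cv2.INTER_CUBIC)[:600]
o=np.zeros((600,560+240,3),np.uint8);o[:,:560]=c;o[:,560:]=d[:,:240]
cv2.imwrite("pics/c1.png",o)
# bright base contour
g=cv2.cvtColor(im,cv2.COLOR_BGR2GRAY);k=(g>150).astype(np.uint8);k[:,:545]=0;k[260:]=0
cs,_=cv2.findContours(k,0,2);cc=max(cs,key=cv2.contourArea);print(cv2.approxPolyDP(cc,4,True)[:,0].tolist())
# outer rim circle of white pan
k=(im.min(2)>120).astype(np.uint8);k[:,:262]=0;k[:,395:]=0;k[:110]=0;k[245:]=0
cs,_=cv2.findContours(k,0,2);cc=max(cs,key=cv2.contourArea);e=cv2.fitEllipse(cv2.convexHull(cc));print("rim",e,plane(m,e[0],26))
E
```

```text
[[615, 97], [558, 130], [596, 229], [639, 208], [639, 190], [605, 176], [622, 150], [638, 163]]
rim ((327.3108825683594, 180.15330505371094), (114.09233856201172, 118.6779556274414), 175.3704833984375) [525.3254292  -68.54041822  26.        ]
```

View pics/c1.png

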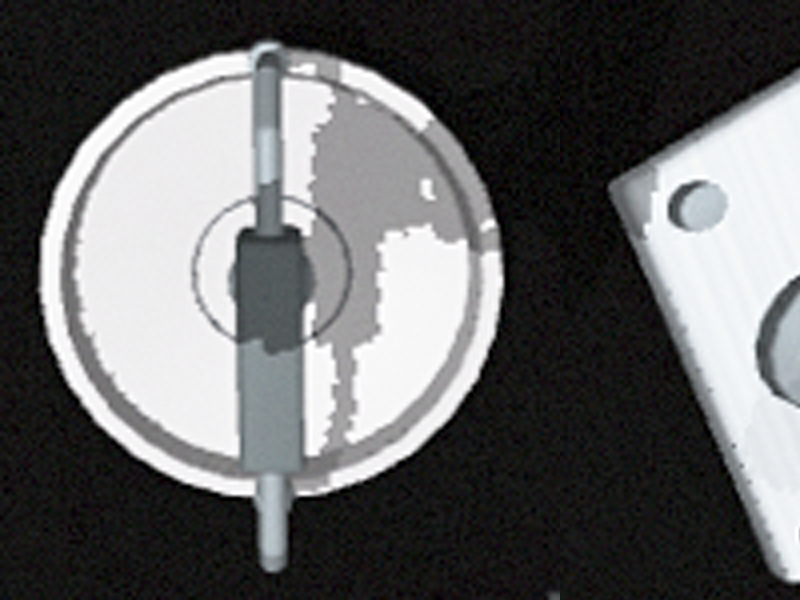

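```bash
python3 - <<'E'
from h import *
import pickle
s,m=pickle.load(open("pics/w1.pkl","rb"))
P=lambda x,y:(260+x/4-.4,110+y/4-.4)
a=plane(m,P(270,240),87);b=plane(m,P(271.5,470),87)
print(a,b,np.linalg.norm(a-b),(a+b)/2,np.degrees(np.arctan2(*(b-a)[1::-1])))
for y in (300,370,440):print(plane(m,P(270.7,y),87))
B=[plane(m,p,12) for p in((615,97),(558,130),(596,229),(639,208))]
for p,q in((1,2),(0,1),(2,3)):d=B[q]-B[p];print(B[p],np.degrees(np.arctan2(d[1],d[0])),np.linalg.norm(d))
yaw=s['tcp_rot'][2];print("tool yaw",np.degrees(yaw))
E
```

```text
[501.70964525 -62.64670304  87.        ] [549.27861308 -74.2065953   87.        ] 48.95342489321837 [525.49412916 -68.42664917  87.        ] -13.658868134861986
[513.61348985 -65.47602682  87.        ]
[527.91130991 -69.04503667  87.        ]
[542.72384414 -72.74250614  87.        ]
[534.01432581 165.41632931  12.        ] 18.022754692813187 125.68965871232338
[515.00729115 221.9758132   12.        ] -71.42487701900721 59.66776838672175
[653.53686015 204.30404063  12.        ] 106.18336564950559 48.71148875344401
tool yaw 75.95415742235458
```

Block centre is (525.7,-68.5) and the bow lies at -13.7°, so the TCP is already over it within 0.5 mm. I'll descend to TCP z≈59.

Call:
{"api": "arm_command", "payload": {"plan": [{"translation": [0, 0, 1.5], "twist": -0.006, "gripper": 0.5}, {"translation": [0, 0, 3.5], "twist": -0.006, "gripper": 0.5}, {"translation": [0, 0, 6], "twist": -0.006, "gripper": 0.5}, {"translation": [0, 0, 8], "twist": -0.006, "gripper": 0.5}, {"translation": [0, 0, 9], "twist": -0.006, "gripper": 0.5}]}}

```text
clock: 2.33
eef_pos: [523.5, -66.3, 108.3]
tcp_rot: [-3.138, 0.003, 1.33]
contact_force: [-0.9, -0.3, -0.2]
opening: 0.5
```

```bash
python3 look.py w2 wrist
```

```text
2.3333 [523.5 -66.3 108.3] [-3.1379e+00  2.9000e-03  1.3302e+00] 0.5 [-0.9 -0.3 -0.2] 0.222
```

View pics/w2.png

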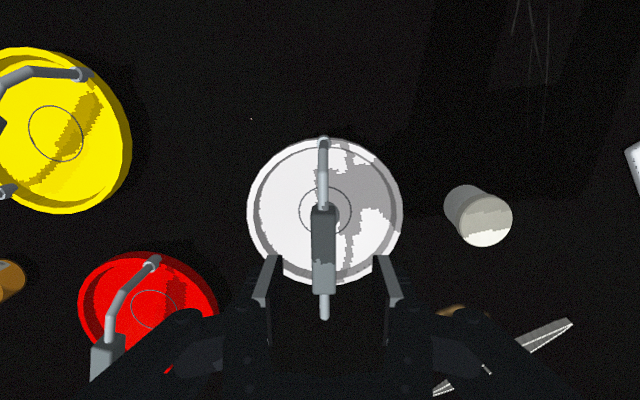

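```bash
python3 - <<'E'
from h import *
import pickle
s,m=pickle.load(open("pics/w2.pkl","rb"));im=cv2.imread("pics/w2.png")
c=cv2.resize(im[190:330,240:410],None,fx=4,fy=4,interpolation=cv2.INTER_CUBIC);cv2.imwrite("pics/c2.png",c)
s2=sense();print(s2['eef_pos'],s2['tcp_rot'],s2['qvel'].round(3))
E
```

```text
[523.06941318 -66.34212763 107.50318706] [-3.13655380e+00  3.11271470e-03  1.33028327e+00] [-0.003 -0.033 -0.022 -0.002  0.066 -0.002]
```

View pics/c2.png

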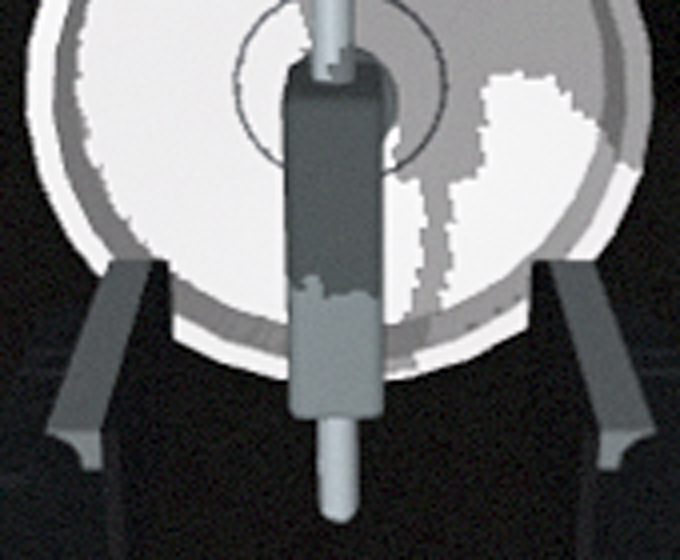

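```bash
python3 - <<'E'
from h import *
import pickle
s,m=pickle.load(open("pics/w2.pkl","rb"))
P=lambda x,y:(240+x/4-.4,190+y/4-.4)
a=plane(m,P(335,94),87);b=plane(m,P(336.5,417),87)
print(a,b,np.linalg.norm(a-b),(a+b)/2,np.degrees(np.arctan2(*(b-a)[1::-1])))
s2=sense();R=Rot.from_euler('xyz',s2['tcp_rot']).as_matrix();X=(a+b)/2
print(R.T@(X*[1,1,0]+[0,0,59]-s2['eef_pos']))
E
```

```text
[501.61378189 -62.5352477   87.        ] [549.75205441 -74.29343826  87.        ] 49.5534895491115 [525.68291815 -68.41434298  87.        ] -13.726224095122943
[-1.23904605  3.27626269 48.4913859 ]
```

Call:
{"api": "arm_command", "payload": {"plan": [{"translation": [-0.14, 0.32, 1], "twist": 0, "gripper": 0.45}, {"translation": [-0.14, 0.32, 2.5], "twist": 0, "gripper": 0.45}, {"translation": [-0.14, 0.32, 4], "twist": 0, "gripper": 0.45}, {"translation": [-0.14, 0.32, 4.85], "twist": 0, "gripper": 0.45}, {"translation": [-0.14, 0.32, 4.85], "twist": 0, "gripper": 0.45}]}}

```text
clock: 2.8
eef_pos: [525.0, -68.3, 58.0]
tcp_rot: [-3.135, 0.003, 1.33]
contact_force: [-0.6, 0.1, -0.0]
opening: 0.45
```

```bash
python3 look.py w3 wrist; python3 look.py s3 side; python3 - <<'E'
from h import *
c=cv2.imread("pics/w3.png");d=cv2.imread("pics/s3.png")
cv2.imwrite("pics/c3.png",np.hstack([c[150:400,200:440],cv2.resize(d[130:230,280:400],None,fx=2.5,fy=2.5,interpolation=2)]))
E
```

```text
2.8 [525.  -68.3  58. ] [-3.1348  0.0033  1.3304] 0.45 [-0.6  0.1 -0. ] 0.035
2.85 [525.5 -68.4  58.8] [-3.1357  0.0032  1.3304] 0.451 [-0.2  0.6  0.5] 0.021
```

View pics/c3.png

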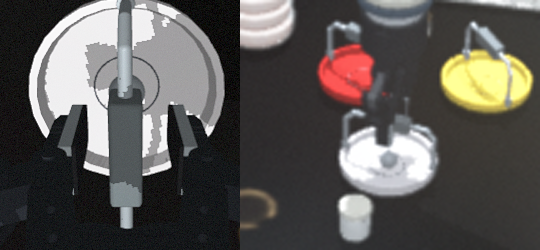

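Call:
{"api": "arm_command", "payload": {"plan": [{"translation": [0, 0, 0], "twist": 0, "gripper": 0.38}, {"translation": [0, 0, 0], "twist": 0, "gripper": 0.33}, {"translation": [0, 0, 0], "twist": 0, "gripper": 0.28}, {"translation": [0, 0, 0], "twist": 0, "gripper": 0.24}, {"translation": [0, 0, 0], "twist": 0, "gripper": 0.22}], "squeeze": 40}}

```text
clock: 3.32
eef_pos: [526.1, -68.5, 59.8]
tcp_rot: [-3.137, 0.003, 1.33]
contact_force: [0.5, -0.0, -0.4]
opening: 0.219
```

Call:
{"api": "arm_command", "payload": {"plan": [{"translation": [0, 0, 0], "twist": 0, "gripper": 0.2}, {"translation": [0, 0, 0], "twist": 0, "gripper": 0.18}, {"translation": [0, 0, 0], "twist": 0, "gripper": 0.16}, {"translation": [0, 0, 0], "twist": 0, "gripper": 0.14}, {"translation": [0, 0, 0], "twist": 0, "gripper": 0.12}]}}

```text
clock: 3.73
eef_pos: [526.2, -68.7, 59.9]
tcp_rot: [-3.138, 0.003, 1.33]
contact_force: [-0.3, -2.3, 3.8]
opening: 0.155
```

Call:
{"api": "arm_command", "payload": {"plan": [{"translation": [0, 0, 0], "twist": 0, "gripper": 0.08}, {"translation": [0, 0, 0], "twist": 0, "gripper": 0.04}, {"translation": [0, 0, 0], "twist": 0, "gripper": 0.0}, {"translation": [0, 0, 0], "twist": 0, "gripper": 0.0}, {"translation": [0, 0, 0], "twist": 0, "gripper": 0.0}]}}

```text
clock: 4.15
eef_pos: [526.2, -68.7, 59.9]
tcp_rot: [-3.138, 0.003, 1.33]
contact_force: [0.3, -1.3, 3.4]
opening: 0.157
```

```bash
python3 look.py w4 wrist; python3 look.py s4 side; python3 - <<'E'
from h import *
c=cv2.imread("pics/w4.png");d=cv2.imread("pics/s4.png")
cv2.imwrite("pics/c4.png",np.hstack([c[150:400,200:440],cv2.resize(d[130:230,280:400],None,fx=2.5,fy=2.5,interpolation=2)]))
E
```

```text
4.15 [526.2 -68.7  59.9] [-3.1375  0.0032  1.3305] 0.157 [ 0.3 -1.3  3.4] 0.002
4.2 [526.2 -68.7  59.9] [-3.1376  0.0032  1.3304] 0.161 [-1.5 -1.1  2.7] 0.001
```

View pics/c4.png

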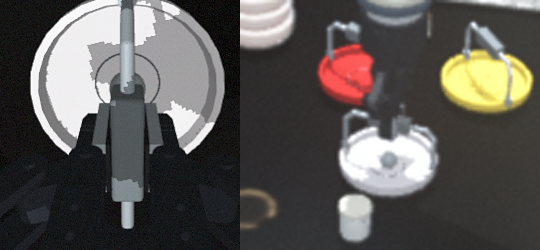

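Call:
{"api": "arm_command", "payload": {"plan": [{"translation": [0, 0, -0.15], "twist": 0, "gripper": 0}, {"translation": [0, 0, -0.5], "twist": 0, "gripper": 0}, {"translation": [0, 0, -1.0], "twist": 0, "gripper": 0}, {"translation": [0, 0, -1.4], "twist": 0, "gripper": 0}, {"translation": [0, 0, -1.6], "twist": 0, "gripper": 0}]}}

```text
clock: 4.67
eef_pos: [526.6, -68.6, 76.7]
tcp_rot: [-3.138, 0.003, 1.33]
contact_force: [-0.4, 0.8, -2.6]
opening: 0.155
```

```bash
python3 look.py w5 wrist; python3 look.py s5 side; python3 - <<'E'
from h import *
c=cv2.imread("pics/w5.png");d=cv2.imread("pics/s5.png")
cv2.imwrite("pics/c5.png",np.hstack([c[150:400,200:440],cv2.resize(d[130:230,280:400],None,fx=2.5,fy=2.5,interpolation=2)]))
a,b=camera_model("scene"),camera_model("side")
print("bottle white",plane(a,(322,188),0),plane(b,(228,272),0),"brown",plane(b,(217,303),0),"beaker",plane(b,(311,357),0))
E
```

```text
4.6667 [526.6 -68.6  76.7] [-3.1383e+00  3.0000e-03  1.3304e+00] 0.155 [-0.4  0.8 -2.6] 0.042
4.7167 [526.8 -68.6  76.8] [-3.1387e+00  3.0000e-03  1.3305e+00] 0.156 [ 0.3  0.3 -3.1] 0.015
bottle white [767.95408648 230.07216699   0.        ] [7.71705194e+02 2.59326811e+02 1.13686838e-13] brown [770.42538605 359.85755085   0.        ] beaker [521.66477374 472.35421079   0.        ]
```

View pics/c5.png

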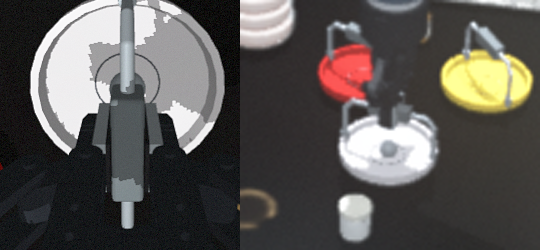

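Call:
{"api": "arm_command", "payload": {"plan": [{"translation": [0, 0, -0.3], "twist": 0, "gripper": 0}, {"translation": [0, 0, -0.9], "twist": 0, "gripper": 0}, {"translation": [0, 0, -1.7], "twist": 0, "gripper": 0}, {"translation": [0, 0, -2.6], "twist": 0, "gripper": 0}, {"translation": [0, 0, -3.5], "twist": 0, "gripper": 0}]}}

```text
clock: 5.18
eef_pos: [526.9, -68.6, 112.6]
tcp_rot: [-3.139, 0.003, 1.33]
contact_force: [0.5, -0.1, -1.9]
opening: 0.155
```

Call:
{"api": "arm_command", "payload": {"plan": [{"translation": [0, 0, -0.9], "twist": 0, "gripper": 0}, {"translation": [0, 0, -1.8], "twist": 0, "gripper": 0}, {"translation": [0, 0, -2.7], "twist": 0, "gripper": 0}, {"translation": [0, 0, -3.6], "twist": 0, "gripper": 0}, {"translation": [0, 0, -4.4], "twist": 0, "gripper": 0}]}}

```text
clock: 5.6
eef_pos: [527.2, -68.5, 157.7]
tcp_rot: [-3.139, 0.003, 1.33]
contact_force: [-0.8, -0.6, -2.2]
opening: 0.156
```

Call:
{"api": "arm_command", "payload": {"plan": [{"translation": [0, 0, -0.7], "twist": 0, "gripper": 0}, {"translation": [0, 0, -1.3], "twist": 0, "gripper": 0}, {"translation": [0, 0, -1.7], "twist": 0, "gripper": 0}, {"translation": [0, 0, -1.9], "twist": 0, "gripper": 0}, {"translation": [0, 0, -2.0], "twist": 0, "gripper": 0}]}}

```text
clock: 6.02
eef_pos: [527.2, -68.5, 177.9]
tcp_rot: [-3.139, 0.003, 1.33]
contact_force: [0.8, -0.2, -2.8]
opening: 0.155
```

```bash
python3 look.py w6 wrist; python3 look.py s6 side; python3 look.py a6 scene; python3 - <<'E'
from h import *
c=cv2.imread("pics/w6.png");d=cv2.imread("pics/s6.png");e=cv2.imread("pics/a6.png")
cv2.imwrite("pics/c6.png",np.hstack([c[150:400,200:440],cv2.resize(d[100:200,290:390],None,fx=2.5,fy=2.5,interpolation=2),cv2.resize(e[150:250,300:400],None,fx=2.5,fy=2.5,interpolation=2)]))
E
```

```text
6.0167 [527.2 -68.5 177.9] [-3.1394e+00  2.9000e-03  1.3303e+00] 0.155 [ 0.8 -0.2 -2.8] 0.019
6.0667 [527.2 -68.5 177.8] [-3.1393e+00  3.0000e-03  1.3304e+00] 0.154 [ 0.3  0.3 -1.7] 0.008
6.1167 [527.1 -68.4 177.6] [-3.1390e+00  3.0000e-03  1.3304e+00] 0.156 [ 0.2 -0.  -2.2] 0.005
```

View pics/c6.png

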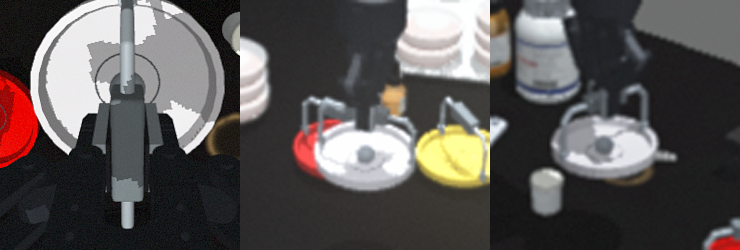

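Call:
{"api": "arm_command", "payload": {"plan": [{"translation": [0.15, 0, 0], "twist": 0, "gripper": 0}, {"translation": [0.5, -0.02, 0], "twist": 0, "gripper": 0}, {"translation": [1.1, -0.04, 0], "twist": 0, "gripper": 0}, {"translation": [2.0, -0.07, 0], "twist": 0, "gripper": 0}, {"translation": [3.1, -0.1, 0], "twist": 0, "gripper": 0}]}}

```text
clock: 6.58
eef_pos: [533.5, -37.3, 177.2]
tcp_rot: [-3.139, 0.003, 1.33]
contact_force: [0.9, -0.0, -3.1]
opening: 0.158
```

Call:
{"api": "arm_command", "payload": {"plan": [{"translation": [1.3, -0.04, 0], "twist": 0, "gripper": 0}, {"translation": [2.7, -0.09, 0], "twist": 0, "gripper": 0}, {"translation": [4.1, -0.14, 0], "twist": 0, "gripper": 0}, {"translation": [5.5, -0.18, 0], "twist": 0, "gripper": 0}, {"translation": [6.9, -0.22, 0], "twist": 0, "gripper": 0}]}}

```text
clock: 7.0
eef_pos: [548.0, 32.0, 177.0]
tcp_rot: [-3.139, 0.003, 1.33]
contact_force: [-0.4, -0.1, -3.0]
opening: 0.155
```

Call:
{"api": "arm_command", "payload": {"plan": [{"translation": [1.4, -0.04, 0], "twist": 0, "gripper": 0}, {"translation": [2.8, -0.09, 0], "twist": 0, "gripper": 0}, {"translation": [4.2, -0.14, 0], "twist": 0, "gripper": 0}, {"translation": [5.5, -0.18, 0], "twist": 0, "gripper": 0}, {"translation": [6.7, -0.22, 0], "twist": 0, "gripper": 0}]}}

```text
clock: 7.42
eef_pos: [562.1, 99.0, 176.8]
tcp_rot: [-3.139, 0.003, 1.331]
contact_force: [0.6, -0.9, -2.8]
opening: 0.156
```

Call:
{"api": "arm_command", "payload": {"plan": [{"translation": [1.1, -0.04, 0], "twist": 0, "gripper": 0}, {"translation": [2.1, -0.07, 0], "twist": 0, "gripper": 0}, {"translation": [2.9, -0.1, 0], "twist": 0, "gripper": 0}, {"translation": [3.5, -0.12, 0], "twist": 0, "gripper": 0}, {"translation": [3.9, -0.13, 0], "twist": 0, "gripper": 0}]}}

```text
clock: 7.83
eef_pos: [570.2, 137.9, 176.6]
tcp_rot: [-3.139, 0.003, 1.331]
contact_force: [-0.5, 0.1, -2.3]
opening: 0.16
```

Call:
{"api": "arm_command", "payload": {"plan": [{"translation": [0.15, 0, 0], "twist": -0.02, "gripper": 0}, {"translation": [0.2, 0, 0], "twist": -0.05, "gripper": 0}, {"translation": [0.2, 0, 0], "twist": -0.09, "gripper": 0}, {"translation": [0.2, 0, 0], "twist": -0.12, "gripper": 0}, {"translation": [0.2, 0, 0], "twist": -0.14, "gripper": 0}]}}

```text
clock: 8.25
eef_pos: [570.6, 139.5, 176.6]
tcp_rot: [-3.138, 0.003, 1.473]
contact_force: [0.5, 0.5, -2.8]
opening: 0.159
```

```bash
python3 look.py w7 wrist; python3 look.py s7 side; python3 look.py a7 scene; python3 - <<'E'
from h import *
c=cv2.imread("pics/w7.png");d=cv2.imread("pics/s7.png");e=cv2.imread("pics/a7.png")
cv2.imwrite("pics/c7.png",np.hstack([c[150:400,200:440],cv2.resize(d[150:290,240:380],(250,250),interpolation=2),cv2.resize(e[100:225,240:365],None,fx=2,fy=2,interpolation=2)]))
E
```

```text
8.25 [570.6 139.5 176.6] [-3.1381e+00  2.5000e-03  1.4731e+00] 0.159 [ 0.5  0.5 -2.8] 0.216
8.3 [570.6 139.5 176.6] [-3.1381e+00  2.5000e-03  1.4737e+00] 0.156 [-0.  -0.6 -2.7] 0.057
8.35 [570.7 139.5 176.7] [-3.1382e+00  2.4000e-03  1.4713e+00] 0.154 [-0.1  0.4 -2.1] 0.037
```

View pics/c7.png

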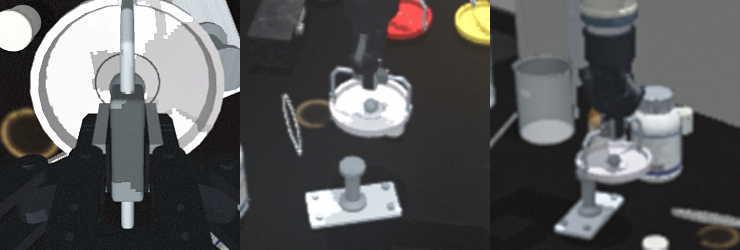

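```bash
python3 - <<'E'
from h import *
c=cv2.imread("pics/w7.png")
cv2.imwrite("pics/c7b.png",cv2.resize(c[100:330,380:640],None,fx=3,fy=3,interpolation=2)[:600])
E
```

```text
(no output)
```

View pics/c7b.png

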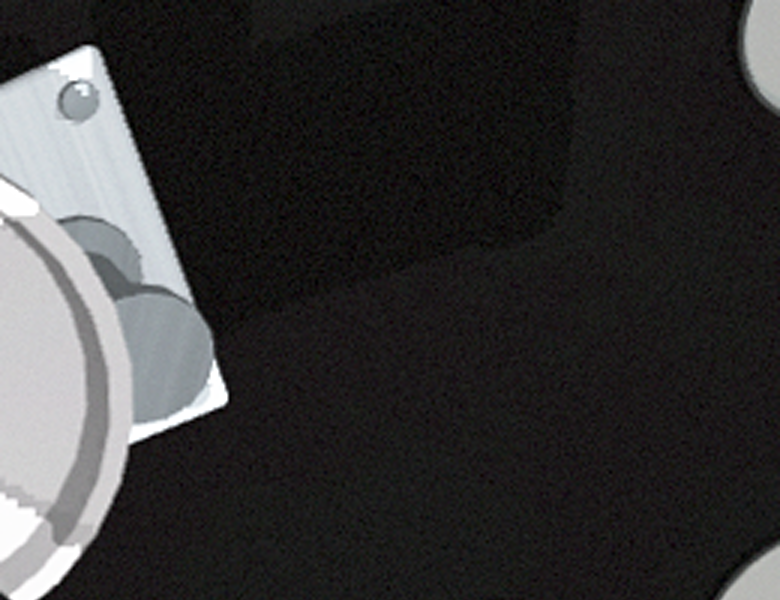

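```bash
python3 - <<'E'
from h import *
import pickle
s,m=pickle.load(open("pics/w7.pkl","rb"))
P=lambda x,y:(380+x/3-.33,100+y/3-.33)
H=plane(m,P(147,357),90);print("head",H)
for z in(8,15):
  a,b=plane(m,P(97,48),z),plane(m,P(228,402),z);d=b-a;print(a,np.linalg.norm(d),np.degrees(np.arctan2(d[1],d[0])))
a,b=camera_model("scene"),camera_model("side")
print(tri([a,b,m],[(265+143/6-.4,175+62/6-.4),(270+197/6-.4,232+67/6-.4),P(147,357)]))
s=sense();R=Rot.from_euler('xyz',s['tcp_rot']).as_matrix()
print(s['eef_pos'],s['tcp_rot'])
for X in (H,np.array([586,212,90])):print(R.T@(X-s['eef_pos']))
E
```

```text
head [584.03218652 214.49951347  90.        ]
[515.11011386 223.19337723   8.        ] 129.3492574426934 19.297432390285778
[514.52894824 221.5095839   15.        ] 126.44243826507628 19.297432390285792
(array([585.38703172, 213.24187445,  90.22918318]), [2.5, 0.7, 1.9])
[570.67863317 139.56522465 176.66748904] [-3.13815636e+00  2.40502317e-03  1.47040066e+00]
[76.10356926  6.0730186  86.46435032]
[73.81387674  8.2814482  86.46226827]
```

Call:
{"api": "arm_command", "payload": {"plan": [{"translation": [0.15, 0.01, 0], "twist": -0.02, "gripper": 0}, {"translation": [0.5, 0.05, 0], "twist": -0.06, "gripper": 0}, {"translation": [1.1, 0.1, 0], "twist": -0.11, "gripper": 0}, {"translation": [1.9, 0.17, 0], "twist": -0.16, "gripper": 0}, {"translation": [2.9, 0.26, 0], "twist": -0.21, "gripper": 0}]}}

```text
clock: 8.82
eef_pos: [576.2, 168.1, 176.6]
tcp_rot: [-3.138, 0.002, 1.683]
contact_force: [-0.8, 1.1, -2.7]
opening: 0.158
```

```bash
cat > go.py <<'E'
import sys
from h import *
x,y,z,yaw=map(float,sys.argv[1:5])
s=sense();R=Rot.from_euler('xyz',s['tcp_rot']).as_matrix()
print(s['clock'],s['eef_pos'].round(1),s['tcp_rot'].round(4));print("shift mm",(R.T@(np.array([x,y,z])-s['eef_pos'])).round(1),"twist",round(s['tcp_rot'][2]-yaw,4))
E
python3 go.py 584.8 213.5 176.5 1.90
```

```text
8.8167 [576.2 168.1 176.6] [-3.1376e+00  1.8000e-03  1.6829e+00]
shift mm [44.1 13.6 -0. ] twist -0.2171
```

Call:
{"api": "arm_command", "payload": {"plan": [{"translation": [0.95, 0.3, 0], "twist": -0.05, "gripper": 0}, {"translation": [1.9, 0.59, 0], "twist": -0.1, "gripper": 0}, {"translation": [2.77, 0.85, 0], "twist": -0.14, "gripper": 0}, {"translation": [3.44, 1.06, 0], "twist": -0.18, "gripper": 0}, {"translation": [3.95, 1.22, 0], "twist": -0.205, "gripper": 0}]}}

```text
clock: 9.23
eef_pos: [584.0, 209.4, 176.4]
tcp_rot: [-3.137, 0.001, 1.891]
contact_force: [-1.0, 0.0, -2.5]
opening: 0.157
```

Call:
{"api": "arm_command", "payload": {"plan": [{"translation": [0.25, 0.1, 0], "twist": -0.01, "gripper": 0}, {"translation": [0.4, 0.15, 0], "twist": -0.015, "gripper": 0}, {"translation": [0.43, 0.16, 0], "twist": -0.015, "gripper": 0}, {"translation": [0.43, 0.16, 0], "twist": -0.015, "gripper": 0}, {"translation": [0.43, 0.16, 0], "twist": -0.015, "gripper": 0}]}}

```text
clock: 9.65
eef_pos: [584.1, 213.6, 176.4]
tcp_rot: [-3.137, 0.001, 1.905]
contact_force: [0.1, -0.6, -2.1]
opening: 0.16
```

```bash
python3 go.py 584.8 213.5 176.5 1.90; python3 look.py w8 wrist; python3 look.py s8 side; python3 look.py a8 scene; python3 - <<'E'
from h import *
c=cv2.imread("pics/w8.png");d=cv2.imread("pics/s8.png");e=cv2.imread("pics/a8.png")
cv2.imwrite("pics/c8.png",np.hstack([c[150:400,200:440],cv2.resize(d[170:290,245:365],(270,250),interpolation=2),cv2.resize(e[120:220,240:340],None,fx=2.5,fy=2.5,interpolation=2)]))
E
```

```text
9.65 [584.1 213.6 176.4] [-3.1372e+00  9.0000e-04  1.9050e+00]
shift mm [-0.4  0.6 -0.1] twist 0.005
9.65 [584.1 213.6 176.4] [-3.1372e+00  9.0000e-04  1.9050e+00] 0.16 [ 0.1 -0.6 -2.1] 0.002
9.7 [584.1 213.6 176.4] [-3.1372e+00  9.0000e-04  1.9050e+00] 0.154 [ 0.2 -0.5 -2.5] 0.002
9.75 [584.1 213.7 176.4] [-3.1373e+00  8.0000e-04  1.9052e+00] 0.155 [ 0.6  0.  -2.9] 0.003
```

View pics/c8.png

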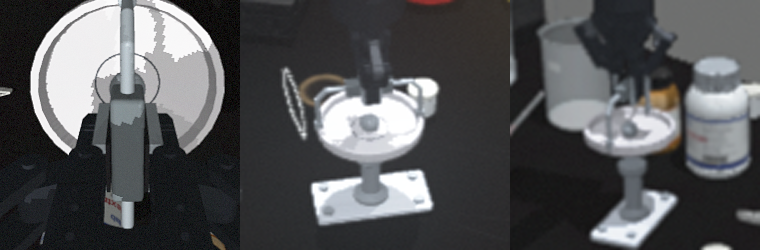

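Call:
{"api": "arm_command", "payload": {"plan": [{"translation": [-0.03, 0.05, 0.2], "twist": 0, "gripper": 0}, {"translation": [-0.03, 0.05, 0.7], "twist": 0, "gripper": 0}, {"translation": [-0.03, 0.05, 1.3], "twist": 0, "gripper": 0}, {"translation": [-0.03, 0.05, 1.8], "twist": 0, "gripper": 0}, {"translation": [-0.03, 0.05, 2.1], "twist": 0, "gripper": 0}]}}

```text
clock: 10.22
eef_pos: [584.1, 213.3, 154.2]
tcp_rot: [-3.136, 0.001, 1.905]
contact_force: [0.4, -0.0, -2.3]
opening: 0.159
```

Call:
{"api": "arm_command", "payload": {"plan": [{"translation": [0, 0, 0.1], "twist": 0, "gripper": 0}, {"translation": [0, 0, 0.2], "twist": 0, "gripper": 0}, {"translation": [0, 0, 0.28], "twist": 0, "gripper": 0}, {"translation": [0, 0, 0.34], "twist": 0, "gripper": 0}, {"translation": [0, 0, 0.4], "twist": 0, "gripper": 0}]}}

```text
clock: 10.63
eef_pos: [584.2, 213.4, 150.4]
tcp_rot: [-3.136, 0.001, 1.905]
contact_force: [-0.1, -0.3, -2.7]
opening: 0.155
```

```bash
python3 go.py 584.8 213.5 149.9 1.90; python3 look.py w9 wrist; python3 look.py s9 side; python3 look.py a9 scene; python3 - <<'E'
from h import *
c=cv2.imread("pics/w9.png");d=cv2.imread("pics/s9.png");e=cv2.imread("pics/a9.png")
cv2.imwrite("pics/c9.png",np.hstack([c[150:400,200:440],cv2.resize(d[180:290,250:370],(270,250),interpolation=2),cv2.resize(e[120:220,240:340],None,fx=2.5,fy=2.5,interpolation=2)]))
print(sense()['contact_force'])
E
```

```text
10.6333 [584.2 213.4 150.4] [-3.1363e+00  8.0000e-04  1.9051e+00]
shift mm [-0.   0.6  0.5] twist 0.0051
10.6333 [584.2 213.4 150.4] [-3.1363e+00  8.0000e-04  1.9051e+00] 0.155 [-0.1 -0.3 -2.7] 0.013
10.6833 [584.1 213.3 150.2] [-3.1361e+00  8.0000e-04  1.9052e+00] 0.158 [ 0.2  0.1 -2.6] 0.004
10.7333 [584.1 213.4 150.3] [-3.1361e+00  8.0000e-04  1.9052e+00] 0.156 [-0.7  0.5 -3. ] 0.005
[ 0.24875224 -0.08222583 -1.63584504]
```

View pics/c9.png

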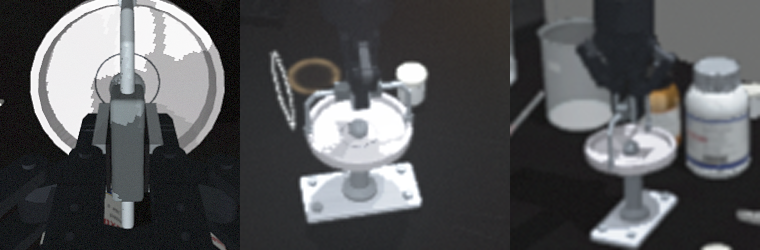

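Call:
{"api": "arm_command", "payload": {"plan": [{"translation": [0, 0, 0.03], "twist": 0, "gripper": 0}, {"translation": [0, 0, 0.06], "twist": 0, "gripper": 0}, {"translation": [0, 0, 0.09], "twist": 0, "gripper": 0}, {"translation": [0, 0, 0.12], "twist": 0, "gripper": 0}, {"translation": [0, 0, 0.12], "twist": 0, "gripper": 0}]}}

```text
clock: 11.2
eef_pos: [584.4, 213.4, 149.8]
tcp_rot: [-3.137, 0.001, 1.905]
contact_force: [-1.9, -0.6, 5.5]
opening: 0.159
```

Call:
{"api": "arm_command", "payload": {"plan": [{"translation": [0, 0, 0], "twist": 0, "gripper": 0.0}, {"translation": [0, 0, 0], "twist": 0, "gripper": 0.0}, {"translation": [0, 0, 0], "twist": 0, "gripper": 0.1}, {"translation": [0, 0, 0], "twist": 0, "gripper": 0.14}, {"translation": [0, 0, 0], "twist": 0, "gripper": 0.16}], "squeeze": 20}}

```text
clock: 11.62
eef_pos: [584.5, 213.4, 149.8]
tcp_rot: [-3.137, 0.001, 1.905]
contact_force: [0.2, -0.1, 0.8]
opening: 0.157
```

Call:
{"api": "arm_command", "payload": {"plan": [{"translation": [0, 0, 0], "twist": 0, "gripper": 0.17}, {"translation": [0, 0, 0], "twist": 0, "gripper": 0.18}, {"translation": [0, 0, 0], "twist": 0, "gripper": 0.2}, {"translation": [0, 0, 0], "twist": 0, "gripper": 0.24}, {"translation": [0, 0, 0], "twist": 0, "gripper": 0.27}]}}

```text
clock: 12.03
eef_pos: [584.5, 213.4, 149.8]
tcp_rot: [-3.137, 0.001, 1.905]
contact_force: [-0.4, 1.0, -0.2]
opening: 0.268
```

```bash
python3 go.py 584.8 213.5 149.9 1.90; python3 look.py w10 wrist; python3 look.py s10 side; python3 look.py a10 scene; python3 - <<'E'
from h import *
c=cv2.imread("pics/w10.png");d=cv2.imread("pics/s10.png");e=cv2.imread("pics/a10.png")
cv2.imwrite("pics/c10.png",np.hstack([c[150:400,200:440],cv2.resize(d[180:290,250:370],(270,250),interpolation=2),cv2.resize(e[120:220,240:340],None,fx=2.5,fy=2.5,interpolation=2)]))
print(sense()['contact_force'])
E
```

```text
12.0333 [584.5 213.4 149.8] [-3.1369e+00  9.0000e-04  1.9052e+00]
shift mm [-0.   0.4 -0.1] twist 0.0052
12.0333 [584.5 213.4 149.8] [-3.1369e+00  9.0000e-04  1.9052e+00] 0.268 [-0.4  1.  -0.2] 0.002
12.0833 [584.4 213.4 149.8] [-3.1369e+00  9.0000e-04  1.9051e+00] 0.271 [0.7 0.4 0.5] 0.003
12.1333 [584.4 213.4 149.8] [-3.1369e+00  9.0000e-04  1.9052e+00] 0.272 [0.1 0.3 0.1] 0.003
[-0.22023755  0.77212242  0.08659937]
```

View pics/c10.png

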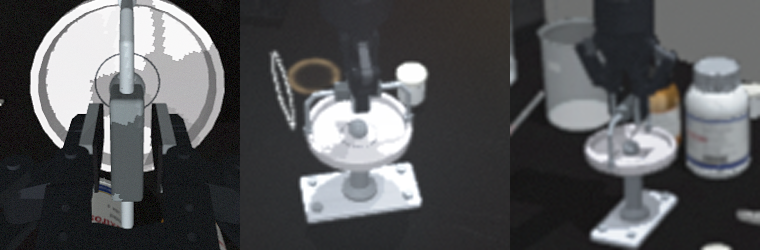

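Call:
{"api": "arm_command", "payload": {"plan": [{"translation": [0, 0, 0], "twist": 0, "gripper": 0.3}, {"translation": [0, 0, 0], "twist": 0, "gripper": 0.3}, {"translation": [0, 0, 0], "twist": 0, "gripper": 0.3}, {"translation": [0, 0, 0], "twist": 0, "gripper": 0.3}, {"translation": [0, 0, 0], "twist": 0, "gripper": 0.3}]}}

```text
clock: 12.6
eef_pos: [584.5, 213.4, 149.8]
tcp_rot: [-3.137, 0.001, 1.905]
contact_force: [0.2, -0.0, -0.3]
opening: 0.299
```

Call:
{"api": "arm_command", "payload": {"plan": [{"translation": [0, 0, 0], "twist": 0, "gripper": 0.3}, {"translation": [0, 0, 0], "twist": 0, "gripper": 0.3}, {"translation": [0, 0, 0], "twist": 0, "gripper": 0.3}, {"translation": [0, 0, 0], "twist": 0, "gripper": 0.3}, {"translation": [0, 0, 0], "twist": 0, "gripper": 0.3}]}}

```text
clock: 13.02
eef_pos: [584.4, 213.4, 149.8]
tcp_rot: [-3.137, 0.001, 1.905]
contact_force: [-0.3, -0.1, -0.7]
opening: 0.3
```

```bash
python3 - <<'E'
from h import *
import pickle
for n,b in(("s10",(270,195,335,260)),("a10",(268,160,316,192))):
    im=cv2.imread(f"pics/{n}.png");s,m=pickle.load(open(f"pics/{n}.pkl","rb"))
    # expected projections of rim at pan centred on measured head, z=116
    t=np.linspace(0,2*np.pi,120)
    for c,col in(((585.,213.3),(0,255,0)),):
        X=np.c_[c[0]+57*np.cos(t),c[1]+57*np.sin(t),np.full(120,116)]
        Y=np.c_[c[0]+18*np.cos(t),c[1]+18*np.sin(t),np.full(120,90)]
        big=cv2.resize(im[150:290,230:370],None,fx=4,fy=4,interpolation=2)
        for q in np.vstack([proj(m,X),proj(m,Y)]): cv2.circle(big,tuple(int(v) for v in (q-[230,150])*4+2),1,col,-1)
    cv2.imwrite(f"pics/o_{n}.png",big)
a=cv2.imread("pics/o_s10.png");b=cv2.imread("pics/o_a10.png")
cv2.imwrite("pics/o10.png",np.hstack([a[80:480,80:480],b[0:400,80:480]]))
E
```

```text
(no output)
```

View pics/o10.png

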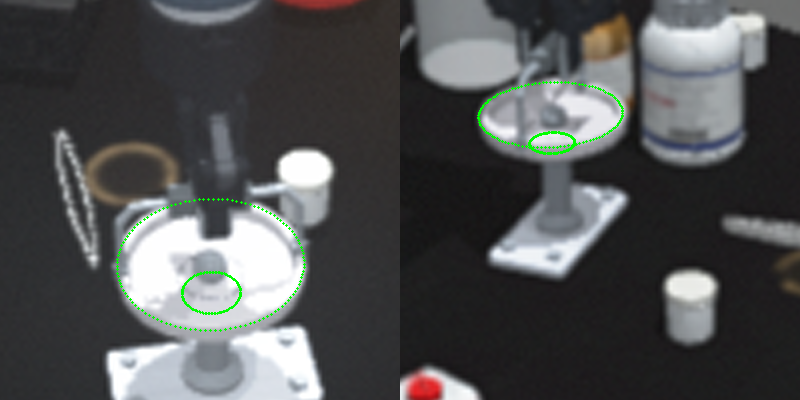

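Both overlays match: the rim and head rings, drawn at (585,213.3), coincide with the pan in both views and the ball is in the middle. The pan stands released and centred, so I'll regrip.

Call:
{"api": "arm_command", "payload": {"plan": [{"translation": [0, 0, 0], "twist": 0, "gripper": 0.27}, {"translation": [0, 0, 0], "twist": 0, "gripper": 0.24}, {"translation": [0, 0, 0], "twist": 0, "gripper": 0.22}, {"translation": [0, 0, 0], "twist": 0, "gripper": 0.2}, {"translation": [0, 0, 0], "twist": 0, "gripper": 0.18}], "squeeze": 40}}

```text
clock: 13.43
eef_pos: [584.4, 213.4, 149.8]
tcp_rot: [-3.137, 0.001, 1.905]
contact_force: [-0.0, 0.9, 0.4]
opening: 0.179
```

Call:
{"api": "arm_command", "payload": {"plan": [{"translation": [0, 0, 0], "twist": 0, "gripper": 0.17}, {"translation": [0, 0, 0], "twist": 0, "gripper": 0.16}, {"translation": [0, 0, 0], "twist": 0, "gripper": 0.14}, {"translation": [0, 0, 0], "twist": 0, "gripper": 0.1}, {"translation": [0, 0, 0], "twist": 0, "gripper": 0.05}]}}

```text
clock: 13.85
eef_pos: [584.5, 213.4, 149.9]
tcp_rot: [-3.137, 0.001, 1.905]
contact_force: [-0.4, -1.3, 0.5]
opening: 0.159
```

Call:
{"api": "arm_command", "payload": {"plan": [{"translation": [0, 0, 0], "twist": 0, "gripper": 0.0}, {"translation": [0, 0, 0], "twist": 0, "gripper": 0}, {"translation": [0, 0, 0], "twist": 0, "gripper": 0.0}, {"translation": [0, 0, 0], "twist": 0, "gripper": 0.0}, {"translation": [0, 0, 0], "twist": 0, "gripper": 0.0}]}}

```text
clock: 14.27
eef_pos: [584.5, 213.4, 149.9]
tcp_rot: [-3.137, 0.001, 1.905]
contact_force: [0.6, -0.3, 1.1]
opening: 0.157
```

Call:
{"api": "arm_command", "payload": {"plan": [{"translation": [0, 0, -0.1], "twist": 0, "gripper": 0.0}, {"translation": [0, 0, -0.4], "twist": 0, "gripper": 0}, {"translation": [0, 0, -0.8], "twist": 0, "gripper": 0.0}, {"translation": [0, 0, -1.2], "twist": 0, "gripper": 0.0}, {"translation": [0, 0, -1.4], "twist": 0, "gripper": 0.0}]}}

```text
clock: 14.68
eef_pos: [584.8, 213.5, 164.6]
tcp_rot: [-3.138, 0.001, 1.905]
contact_force: [0.9, -0.7, -2.5]
opening: 0.159
```

```bash
python3 look.py w11 wrist; python3 look.py s11 side; python3 look.py a11 scene; python3 - <<'E'
from h import *
c=cv2.imread("pics/w11.png");d=cv2.imread("pics/s11.png");e=cv2.imread("pics/a11.png")
cv2.imwrite("pics/c11.png",np.hstack([c[150:400,200:440],cv2.resize(d[180:290,250:370],(270,250),interpolation=2),cv2.resize(e[120:220,240:340],None,fx=2.5,fy=2.5,interpolation=2)]))
E
```

```text
14.6833 [584.8 213.5 164.6] [-3.1377e+00  9.0000e-04  1.9052e+00] 0.159 [ 0.9 -0.7 -2.5] 0.035
14.7333 [585.  213.6 164.9] [-3.1383e+00  9.0000e-04  1.9051e+00] 0.153 [ 0.2 -0.6 -2.5] 0.015
14.7833 [584.9 213.5 164.6] [-3.1381e+00  1.0000e-03  1.9052e+00] 0.154 [ 0.6 -0.2 -3.2] 0.008
```

View pics/c11.png

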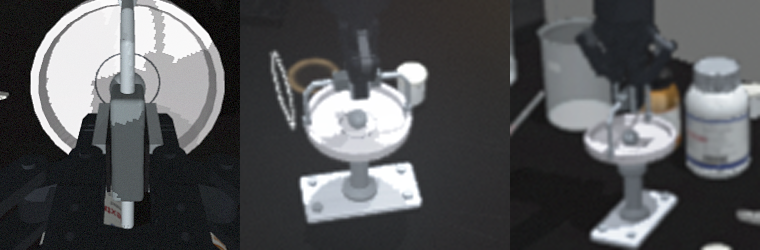

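Call:
{"api": "arm_command", "payload": {"plan": [{"translation": [0, 0, -0.2], "twist": 0, "gripper": 0.0}, {"translation": [0, 0, -0.6], "twist": 0, "gripper": 0}, {"translation": [0, 0, -1.1], "twist": 0, "gripper": 0.0}, {"translation": [0, 0, -1.7], "twist": 0, "gripper": 0.0}, {"translation": [0, 0, -2.3], "twist": 0, "gripper": 0.0}]}}

```text
clock: 15.25
eef_pos: [584.9, 213.5, 188.0]
tcp_rot: [-3.138, 0.001, 1.905]
contact_force: [0.5, 0.4, -1.8]
opening: 0.156
```

Call:
{"api": "arm_command", "payload": {"plan": [{"translation": [0, 0, -0.5], "twist": 0, "gripper": 0.0}, {"translation": [0, 0, -0.9], "twist": 0, "gripper": 0}, {"translation": [0, 0, -1.1], "twist": 0, "gripper": 0.0}, {"translation": [0, 0, -1.2], "twist": 0, "gripper": 0.0}, {"translation": [0, 0, -1.2], "twist": 0, "gripper": 0.0}]}}

```text
clock: 15.67
eef_pos: [585.0, 213.6, 200.1]
tcp_rot: [-3.138, 0.001, 1.905]
contact_force: [0.1, -0.3, -3.1]
opening: 0.161
```

Call:
{"api": "arm_command", "payload": {"plan": [{"translation": [0, 0, 0], "twist": 0.01, "gripper": 0.0}, {"translation": [0, 0, 0], "twist": 0.03, "gripper": 0}, {"translation": [0, 0, 0], "twist": 0.06, "gripper": 0.0}, {"translation": [0, 0, 0], "twist": 0.1, "gripper": 0.0}, {"translation": [0, 0, 0], "twist": 0.15, "gripper": 0.0}]}}

```text
clock: 16.08
eef_pos: [584.8, 213.5, 199.8]
tcp_rot: [-3.138, 0.002, 1.752]
contact_force: [-0.4, 0.2, -2.8]
opening: 0.156
```

Call:
{"api": "arm_command", "payload": {"plan": [{"translation": [0, 0, 0], "twist": 0.06, "gripper": 0.0}, {"translation": [0, 0, 0], "twist": 0.12, "gripper": 0}, {"translation": [0, 0, 0], "twist": 0.18, "gripper": 0.0}, {"translation": [0, 0, 0], "twist": 0.24, "gripper": 0.0}, {"translation": [0, 0, 0], "twist": 0.3, "gripper": 0.0}]}}

```text
clock: 16.5
eef_pos: [584.6, 213.5, 199.4]
tcp_rot: [-3.138, 0.003, 1.448]
contact_force: [-0.3, -0.5, -1.9]
opening: 0.159
```

```bash
python3 go.py 584.9 213.5 200 0.334; python3 look.py w12 wrist; python3 look.py s12 side; python3 look.py a12 scene; python3 - <<'E'
from h import *
c=cv2.imread("pics/w12.png");d=cv2.imread("pics/s12.png");e=cv2.imread("pics/a12.png")
cv2.imwrite("pics/c12.png",np.hstack([c[150:400,200:440],cv2.resize(d[160:290,250:370],(240,250),interpolation=2),cv2.resize(e[100:220,240:340],(250,250),interpolation=2)]))
E
```

```text
16.5 [584.6 213.5 199.4] [-3.1378e+00  2.9000e-03  1.4480e+00]
shift mm [ 0.1  0.2 -0.6] twist 1.114
16.5 [584.6 213.5 199.4] [-3.1378e+00  2.9000e-03  1.4480e+00] 0.159 [-0.3 -0.5 -1.9] 0.717
16.55 [584.7 213.5 199.5] [-3.1378e+00  2.9000e-03  1.4439e+00] 0.156 [-0.2  0.  -2.2] 0.149
16.6 [584.7 213.5 199.5] [-3.1379e+00  2.9000e-03  1.4501e+00] 0.156 [ 0.9  0.5 -2. ] 0.088
```

View pics/c12.png

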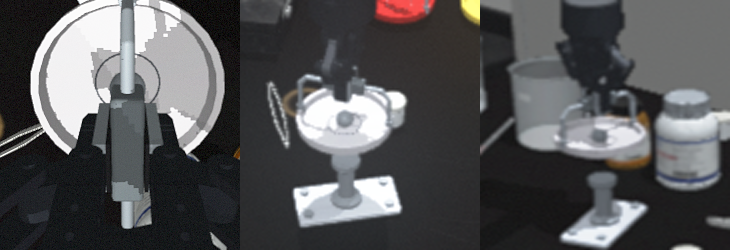

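Call:
{"api": "arm_command", "payload": {"plan": [{"translation": [0, 0, 0], "twist": 0.02, "gripper": 0.0}, {"translation": [0, 0, 0], "twist": 0.06, "gripper": 0}, {"translation": [0, 0, 0], "twist": 0.12, "gripper": 0.0}, {"translation": [0, 0, 0], "twist": 0.18, "gripper": 0.0}, {"translation": [0, 0, 0], "twist": 0.24, "gripper": 0.0}]}}

```text
clock: 17.07
eef_pos: [584.6, 213.5, 199.4]
tcp_rot: [-3.139, 0.004, 1.21]
contact_force: [-0.1, 0.6, -2.1]
opening: 0.157
```

Call:
{"api": "arm_command", "payload": {"plan": [{"translation": [0, 0, 0], "twist": 0.07, "gripper": 0.0}, {"translation": [0, 0, 0], "twist": 0.14, "gripper": 0}, {"translation": [0, 0, 0], "twist": 0.21, "gripper": 0.0}, {"translation": [0, 0, 0], "twist": 0.28, "gripper": 0.0}, {"translation": [0, 0, 0], "twist": 0.35, "gripper": 0.0}]}}

```text
clock: 17.48
eef_pos: [584.6, 213.5, 199.4]
tcp_rot: [-3.14, 0.005, 0.857]
contact_force: [0.3, 0.5, -2.7]
opening: 0.156
```

Call:
{"api": "arm_command", "payload": {"plan": [{"translation": [0, 0, 0], "twist": 0.07, "gripper": 0.0}, {"translation": [0, 0, 0], "twist": 0.14, "gripper": 0}, {"translation": [0, 0, 0], "twist": 0.2, "gripper": 0.0}, {"translation": [0, 0, 0], "twist": 0.26, "gripper": 0.0}, {"translation": [0, 0, 0], "twist": 0.31, "gripper": 0.0}]}}

```text
clock: 17.9
eef_pos: [584.6, 213.4, 199.2]
tcp_rot: [-3.142, 0.005, 0.544]
contact_force: [0.3, -0.4, -2.9]
opening: 0.153
```

```bash
python3 go.py 584.9 213.5 200 0.334
```

```text
17.9 [584.6 213.4 199.2] [-3.1415  0.0051  0.5444]
shift mm [ 0.3  0.1 -0.8] twist 0.2104
```

Call:
{"api": "arm_command", "payload": {"plan": [{"translation": [0, 0, 0], "twist": 0.05, "gripper": 0.0}, {"translation": [0, 0, 0], "twist": 0.1, "gripper": 0}, {"translation": [0, 0, 0], "twist": 0.14, "gripper": 0.0}, {"translation": [0, 0, 0], "twist": 0.18, "gripper": 0.0}, {"translation": [0, 0, 0], "twist": 0.2, "gripper": 0.0}]}}

```text
clock: 18.32
eef_pos: [584.5, 213.4, 199.1]
tcp_rot: [3.141, 0.005, 0.343]
contact_force: [-0.2, -0.5, -2.2]
opening: 0.157
```

Call:
{"api": "arm_command", "payload": {"plan": [{"translation": [0, 0, 0], "twist": 0.01, "gripper": 0.0}, {"translation": [0, 0, 0], "twist": 0.01, "gripper": 0}, {"translation": [0, 0, 0], "twist": 0.01, "gripper": 0.0}, {"translation": [0, 0, 0], "twist": 0.01, "gripper": 0.0}, {"translation": [0, 0, 0], "twist": 0.01, "gripper": 0.0}]}}

```text
clock: 18.73
eef_pos: [584.5, 213.4, 199.1]
tcp_rot: [3.141, 0.005, 0.333]
contact_force: [0.7, -0.1, -1.8]
opening: 0.153
```

Call:
{"api": "arm_command", "payload": {"plan": [{"translation": [0, 0, 0], "twist": 0.0, "gripper": 0.0}, {"translation": [0, 0, 0], "twist": 0, "gripper": 0}, {"translation": [0, 0, 0], "twist": 0, "gripper": 0.0}, {"translation": [0, 0, 0], "twist": 0, "gripper": 0.0}, {"translation": [0, 0, 0], "twist": 0, "gripper": 0.0}]}}

```text
clock: 19.15
eef_pos: [584.5, 213.4, 199.2]
tcp_rot: [3.141, 0.005, 0.333]
contact_force: [0.1, -0.5, -2.8]
opening: 0.156
```

```bash
python3 go.py 584.9 213.5 200 0.334; python3 look.py w13 wrist; python3 look.py s13 side; python3 look.py a13 scene; python3 - <<'E'
from h import *
c=cv2.imread("pics/w13.png");d=cv2.imread("pics/s13.png");e=cv2.imread("pics/a13.png")
cv2.imwrite("pics/c13.png",np.hstack([c[100:400,200:440],cv2.resize(d[165:285,255:365],(275,300),interpolation=2),cv2.resize(e[105:225,240:350],(275,300),interpolation=2)]))
E
```

```text
19.15 [584.5 213.4 199.2] [3.1406 0.0051 0.3332]
shift mm [ 0.4  0.1 -0.8] twist -0.0008
19.15 [584.5 213.4 199.2] [3.1406 0.0051 0.3332] 0.156 [ 0.1 -0.5 -2.8] 0.001
19.2 [584.5 213.4 199.1] [3.1406 0.0052 0.3331] 0.155 [ 1.1 -0.2 -2. ] 0.002
19.25 [584.5 213.4 199.1] [3.1406 0.0052 0.3331] 0.157 [ 0.1 -0.  -1.9] 0.002
```

View pics/c13.png

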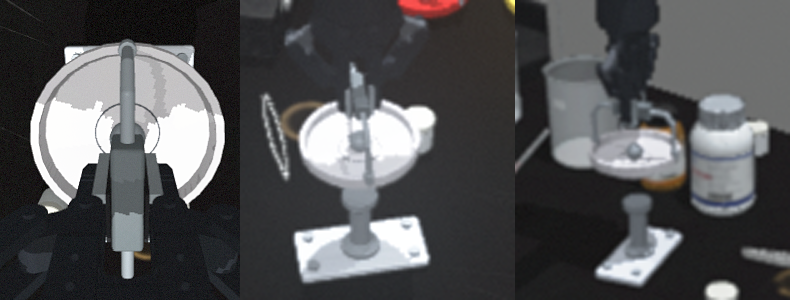

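The pan is held above the post with the bow across the base: in the wrist view the base's long edge is horizontal and the bow vertical. One numeric check of the ball before handing in.

```bash
python3 - <<'E'
from h import *
import pickle
X=np.array([584.5,213.4,160.2]);out=[]
for n in("s13","a13"):
    im=cv2.imread(f"pics/{n}.png");s,m=pickle.load(open(f"pics/{n}.pkl","rb"));q=proj(m,X)[0]
    x,y=(q-20).astype(int);b=cv2.resize(im[y:y+40,x:x+40],None,fx=8,fy=8,interpolation=2)
    print(n,q);cv2.circle(b,tuple(int(v) for v in (q-[x,y])*8+4),3,(0,255,0),-1);out.append(b)
cv2.imwrite("pics/b13.png",np.hstack(out))
E
```

```text
s13 [302.09407604 221.96038276]
a13 [286.46836717 165.45804486]
```

View pics/b13.png

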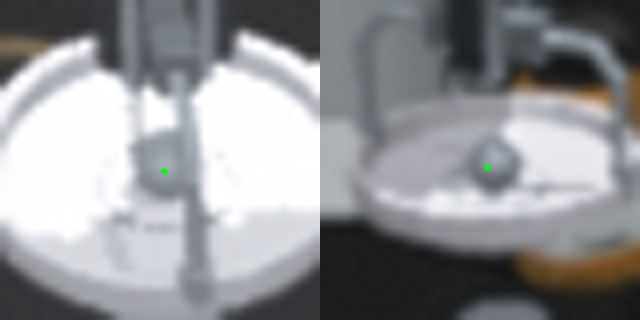

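```bash
python3 - <<'E'
from rig import job,sense
print(job.sign_off()); print(sense()['clock'])
E
```

```text
the job is handed in; nothing more can be done
None
the job is handed in; nothing more can be done
```

I did the two-way level check and handed the job in at about 19 s of the 59 s allowed; no verdict is reported.

- **On the post:** I carried the white pan to the post and set it centred on the head with the bow lengthwise. It stood released for well over a second. In both fixed views the pan's rim and the head matched rings drawn around the same centre point.
- **Raised and turned:** I took the grip again, lifted it straight up about 50 mm, and only then gave it a quarter turn.
- **Last checks:**
  - The pan hangs about 49 mm above the head, centred to within about 1 mm of the measured head position.
  - The bow looks square across the base in the wrist view.
  - The tool is about 0.3° off vertical and at rest, with a steady load of 2–3 N.
  - The ball is within about 2 mm of the middle in both views.
  - The bystanders near the post looked unmoved in the pictures; I did not measure their positions.
- **Disagreements:** The three cameras placed the post head 2–4 mm apart, so I used about their mean. No check failed.

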